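Set the flat grater over the prep bowl

ROBOT

A 7-joint arm with a two-finger parallel gripper is mounted at the origin on the work surface. World frame = base frame: x ahead of the robot, y to its left, z up, the work surface at z = 0. Lengths are in m, angles in rad, forces in N, time in s.
With the tool pointing down it reaches from about 0.425 to 0.925 m from the base axis. Payload 6.8 kg.
Tool frame: the origin (TCP) lies between the finger pads; the fingertips stand 22 mm ahead of it and the grasp point (between the pads) lies 3 mm ahead of it; z points along the fingers, y is the line along which they close (so a half turn about z gives the same grasp; the last joint's range is limited). The gripper opens to 88 mm and grips with 3 to 60 N. Pads are 20 mm wide; open, the fingers measure 115 mm over their backs; the gripper's body (75 mm by 178 mm) begins 61 mm behind the grasp point.
Start: joints at [1.142, 0.477, 0.022, 1.555, -0.011, 1.109, -0.083], TCP at [0.213, -0.641, 0.245] pointing down, gripper open.
Joint ranges: [-2.96, 2.96], [-0.34, 2.1], [-1.41, 1.46], [0.24, 2.44], [-1.37, 4.51], [0.17, 1.92], [-2.96, 2.96]. Speed limits (rad/s): [2.39, 2.39, 3.14, 3.14, 3.14, 3.14, 3.14].

INTERFACE

Orientations are given as [roll, pitch, yaw] about the fixed x, y, z axes, in that order (R = Rz(yaw) Ry(pitch) Rx(roll)).
In Python, from cell import monitor, vision, workorder gives the robot as it stands.
- The arm moves only by the tool move_arm, never from a script. Its argument "steps" is a list of rows, each a list of 3 entries, a list of its own where there are three numbers: the closure in counts, from 0 (fully open) to 255 (shut), then the shift along the tool's x, y, z in units of 50 mm (1.0 is 50 mm), then the turn, a rotation vector about the tool's x, y, z in rad. In form: [[grip, [tx, ty, tz], [ax, ay, az]], ...]. A call has 1 to 10 rows; each row shifts and turns the commanded pose from where the row before left it, along the tool's axes as they then stand; what a row does not reach is not made up. A row lasts 1/8 s, in which the tool goes at most 62.5 mm and 10.7 degrees, less where a joint would pass 70% of its speed; a pose out of reach is approached as far as the arm can. A call is refused whole if a number of a shift passes 1 or a number of a turn 0.188, either way. A call with a gripper value outside its range is refused whole. The fingers move at their own pace and stop on an object; "force" is the grip in N (left out, the last holds). Time passes only in rows, so rows that do not move let the fingers close. It gives the time, the measured TCP pose, the force, the opening and the grip force at its end, in the units of the state.
- monitor.get_state(): the state, without advancing time (a new reading comes with each control period).
- vision.camera(name): name is "side" or "top" or "wrist"; returns (picture, depth): 480x640x3 uint8, red, green, blue; 480x640 float32, m along the optical axis (not along the pixel's ray), 0 where there is no reading.
- vision.get_calibration(name): a dict with "fx", "fy", "cx", "cy" (pixels), "D" ([k1, k2, p1, p2, k3] as OpenCV has them; the pictures are not rectified), "world_from_camera" (4x4, takes a point from camera to world coordinates); the wrist camera has in their place "T_tool_cam" (4x4, takes a point from camera to tool coordinates, whose origin is the TCP and whose axes are the flange's). Camera axes: x right, y up, looking along -z (the intrinsics and any distortion apply to the point x, -y, -z); pixel columns grow to the right and rows downward; lengths in m; the calibration is good to about 2 mm. A picture is of the moment at which its call begins: read the wrist's pose just before it. get_calibration takes no time and is no camera call.
- workorder.close_job(): hands the job in; it is judged then, once.
The state is a dict: "t": time; "joint_pos": joint angles; "dq": joint speeds; "effort": joint torques, N m; "eef_pos": TCP position; "tcp_rot": TCP orientation; "force": force on the tool from outside, world axes, zero at the start; "ft_torque": the same for the moment, N m; "finger_gap": finger opening in m; "gripper_force": force on a finger pad.
Only numpy, scipy, OpenCV 4.12 (cv2) and the standard library are available. Lean on these libraries where they do the work, as an engineer would, in place of code of your own. Each camera call takes 0.05 s, during which the arm holds its last target. There are 200 camera calls.

TASK

Set the flat steel grater up for use. It lies flat in one of the three narrow open-fronted compartments on top of the low shelf, with no room for fingers beside or under it, so slide it out over the front edge, still lying flat, until its plain handle end sticks out clear, and take it there. Lay it level across the rim of the round steel bowl, teeth up, with the middle of its toothed part over the middle of the bowl; set it down rather than dropping it, let go, and leave the bowl standing and the basket, the wooden board and the tin where they are.

Things in the scene. Friction and masses are not known exactly. Their poses are not given: they have to be found in the camera images.
- grater_teeth (a point): Flat one-piece steel hand grater: plain strip 180 mm long (x), 60 wide (y), 2.5 thick, teeth up, about 130 g, balancing at its middle. Teeth cover 100 of its length; the rest of the -x end is a smooth handle with a dark round hole mark. Point: middle of the toothed part, 65 from the +x end and 25 from the grater's middle, mid thickness. x points from handle to teeth, z out of the toothed face.
- grater_handle (a point): Grip point on the grater's handle, mid thickness, on its centre line: 30 mm from the handle end, 85 from the middle of the toothed part along -x; same axes. Closed fingertips pressed on the toothed part with 6 to 10 N drag the grater along the shelf, which is slippery for it; it tips off once its middle passes the edge.
- shelf_front_edge (a point): Middle of the top front edge (towards the robot) of a low fixed shelf. Flat top 250 mm deep (x, from this edge to the back) by 250 wide (y), 120 above the worktop, under it open at the front. Upright strips 20 high, 8 thick run along x at y = -120, -40, 40, 120 and across the back: three compartments 72 wide, centred at y = -80, 0, 80, open in front; grater, wooden board and tin lie one in each. z up.
- bowl_rim (a point): Centre of the mouth of the loose round steel bowl, at rim height: rim 110 mm outer diameter, 62 above the worktop, wall 4. Upright on the worktop, 0.3 kg, to one side of the shelf, the basket being on the other; z up.
- basket: Bystander: white plastic open basket 128 by 108 mm, 65 high, on the worktop on the other side of the shelf from the bowl. Origin at the centre of its underside, z up.
- board: Bystander: small plain wooden board 150 by 56 mm, 5 thick, lying in one compartment of the shelf. Origin at the centre of its underside, x along its length, z up.
- spice_tin: Bystander: round tin 50 mm across, 42 tall, standing in one compartment of the shelf. Origin at the centre of its underside, z up.
Mind the look-alikes: they are no part of the job. Leave any black look-alike of the part that bears bowl_rim alone.

How it is judged:
On the way:
1. the grater has been slid out over the front edge, its grip point at least 15 mm past the edge, while it still lies flat on the shelf (x of grater_handle in the frame of shelf_front_edge below -0.015 m and x of grater_teeth in the frame of shelf_front_edge above 0 m and z of grater_teeth in the frame of shelf_front_edge between -0.004 and 0.008 m and angle between grater_teeth's own z axis and vertical below 0.12 rad), for 0.1 s.
At the end, for the whole second after the job is handed in: The grater lies at rest, teeth up and level (within 0.08 rad), on the rim of the bowl (its mid thickness at rim height, +6 / -3 mm), the middle of its toothed part within 20 mm of the bowl's centre seen from above; the bowl stands upright on the worktop; nothing is held (horizontal distance between grater_teeth and bowl_rim below 0.02 m and z of grater_teeth in the frame of bowl_rim between -0.003 and 0.006 m and angle between each of grater_teeth, bowl_rim's own z axis and vertical below 0.08 rad and height (world z) of bowl_rim between 0.055 and 0.069 m and linear speed of each of grater, bowl below 0.02 m/s); the robot touches nothing.
It fails at once if the grater is dropped: it falls freely (faster than 0.5 m/s without being held) (linear speed of grater above 0.5 m/s and contact force between the fingers and grater below 0.05 N).
It fails at once if the bowl is tipped over (angle between bowl_rim's own z axis and vertical above 0.5 rad).
It fails at once if the basket, the wooden board or the tin is displaced by more than 30 mm (distance of any of basket, board, spice_tin from where it was at the start of the episode above 0.03 m).
It also fails if it takes over 58 s, if anything falls off the work surface, if the arm or the gripper's body presses on something with over 40 N, if the wrist force passes 120 N, or if a joint passes its speed limit or range.

## Working session

There is one attempt and no reset: what is moved stays moved. The work goes in short steps, Python scripts to look and compute and a tool call to move; the robot and the scene stay as the last step left them, time stands still between calls to the robot, and variables do not carry over. Pictures are saved under pics/ and viewed, at most 10 in all, crops included, and the job is handed in when it is done.

Besides the shell and the picture viewer there is one more tool, called after ">>>" by a JSON object that holds its "fn" and its "kwargs". move_arm: Moves the arm, as the interface text tells. Its arguments: {"type":"object","properties":{"steps":{"type":"array","items":{"type":"array"}},"force":{"type":"number"}},"required":["steps"]}

```bash
mkdir -p pics; ls
cat > h.py <<'E'
import numpy as np, cv2
from cell import monitor, vision, workorder
from scipy.spatial.transform import Rotation as R
def shot(n, save=None):
    s=monitor.get_state(); im,d=vision.camera(n); c=vision.get_calibration(n)
    if 'world_from_camera' in c: T=np.array(c['world_from_camera'])
    else:
        W=np.eye(4); W[:3,3]=s['eef_pos']; W[:3,:3]=R.from_euler('xyz',s['tcp_rot']).as_matrix(); T=W@np.array(c['T_tool_cam'])
    if save: cv2.imwrite('pics/'+save,im[:,:,::-1])
    return im,d,c,T
def cloud(d,c,T):
    K=np.array([[c['fx'],0,c['cx']],[0,c['fy'],c['cy']],[0,0,1.]])
    v,u=np.mgrid[:480,:640]
    p=cv2.undistortPoints(np.stack([u.ravel(),v.ravel()],1).astype(np.float64).reshape(-1,1,2),K,np.array(c['D'],float)).reshape(480,640,2)
    P=np.stack([p[...,0]*d,-p[...,1]*d,-d],-1)
    P=P@T[:3,:3].T+T[:3,3]; P[d<=0]=np.nan
    return P
E
python3 - <<'E'
from h import *
print(monitor.get_state())
for n in('top','side'):
    im,d,c,T=shot(n,n+'0.png'); P=cloud(d,c,T); np.savez(n+'0.npz',im=im,P=P); print(n,T.round(3).tolist(),c['fx'],np.nanmin(P[...,2]),np.nanmax(P[...,2]))
E
```

```text
pics
{'t': 0.0, 'joint_pos': array([ 1.14189422,  0.4777638 ,  0.02233877,  1.55646489, -0.01147811,
        1.10931965, -0.08309006]), 'dq': array([-9.37476510e-04,  1.33666330e-03,  8.12228328e-05,  5.79821187e-04,
       -4.66489941e-04, -4.34781761e-04, -1.60607491e-03]), 'effort': array([ 7.52504020e-04, -5.82845592e+01,  1.53460141e+00, -2.72606868e+01,
       -5.43506315e-02,  1.68618344e-02,  1.38530118e-04]), 'eef_pos': array([ 0.21264477, -0.64001952,  0.24370036]), 'tcp_rot': array([-3.13977171e+00,  1.54179821e-04,  3.20844283e-01]), 'force': array([ 0.16019579,  0.7807693 , -0.43312113]), 'ft_torque': array([-0.04880992,  0.02693181, -0.08139815]), 'gripper_force': 0.0, 'finger_gap': 0.08762884142691328}
top [[-0.002, 0.983, -0.183, 0.345], [-1.0, 0.002, 0.024, -0.005], [0.024, 0.183, 0.983, 1.103], [0.0, 0.0, 0.0, 1.0]] 462.52298455752924 -0.7710117684895981 0.3492362875462971
side [[-0.999, 0.039, -0.027, 0.485], [-0.045, -0.6, 0.798, 1.164], [0.015, 0.799, 0.601, 0.995], [0.0, 0.0, 0.0, 1.0]] 586.6830434867179 -0.7803357749926505 0.6532527570995992
```

View pics/top0.png

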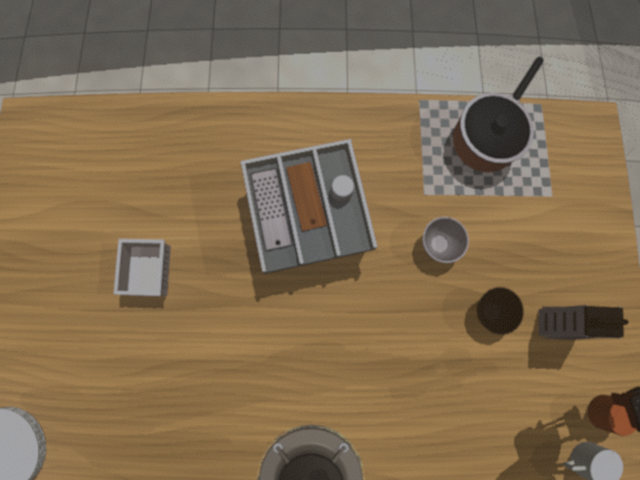

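View pics/side0.png

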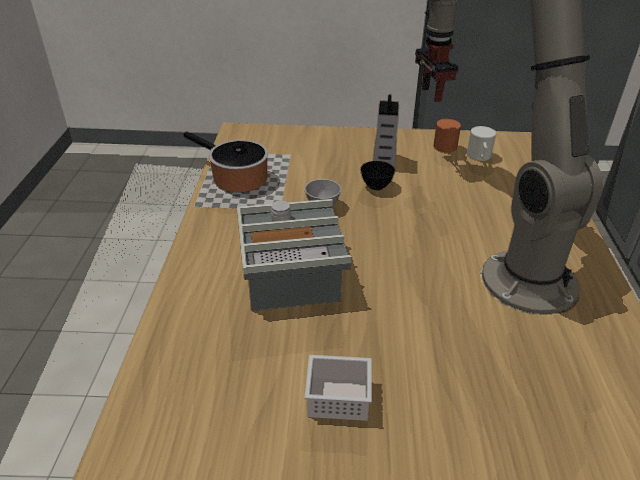

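The top view shows the grater in the left compartment, from (262,170) to (281,248) with its handle hole at (278,243). The board is in the middle compartment and the tin in the right one. The steel bowl is at (445,240) with a black look-alike at (500,311), and the basket is at (140,268).

Run:
```python
from h import *
for n in('top','side'):
    z=np.load(n+'0.npz'); P=z['P']; im=z['im']; X,Y,Z=np.moveaxis(P,-1,0)
    m=(Z>0.132)&(Z<0.15)&(X>0.4)&(X<0.95)&(abs(Y)<0.3)
    if n=='top':
        mm=np.zeros_like(m); mm[130:280,235:385]=1; m&=mm
    r=cv2.minAreaRect(P[m][:,:2].astype(np.float32)*1000); print(n,'strips',m.sum(),r,np.median(Z[m])); print(cv2.boxPoints(r))
    hull=(X>.4)&(X<.95)&(Z>.112)&(Z<.13); print('floor',np.nanmedian(Z[hull]))
    m=(Z>0.05)&(Z<0.07)&(Y<-0.15)&(Y>-0.42)&(X>0.45)&(X<0.75)
    for k in range(2):
        q=P[m][:,:2].astype(np.float32)*1000; c,rad=cv2.minEnclosingCircle(q); print('bowl',m.sum(),c,rad)
        m&=(np.hypot(X*1000-c[0],Y*1000-c[1])<65)
# top: grater colour
z=np.load('top0.npz');P=z['P'];im=z['im']
g=im[160:260,240:300].astype(int); print(im[230,272],im[255,285],im[243,278],im[200,268])
for (v,u) in [(230,272),(255,285),(200,268),(243,278),(240,445),(218,445),(262,443),(225,340),(185,343),(240,426),(240,464)]: print(v,u,P[v,u].round(4))
cv2.imwrite('pics/crop.png',cv2.resize(im[130:285,230:390,::-1],None,fx=4,fy=4,interpolation=cv2.INTER_CUBIC)[:600])
```

```text
top strips 2307 ((608.944091796875, 7.5481719970703125), (250.8473663330078, 248.90956115722656), 12.436009407043457) 0.14011107441221082
[[ 459.662     102.073006]
 [ 513.2644   -140.99641 ]
 [ 758.2262    -86.97666 ]
 [ 704.6238    156.09276 ]]
floor 0.1216507912719837
bowl 485 (620.4046630859375, -343.12103271484375) 136.0868377685547
bowl 169 (575.6778564453125, -327.4685974121094) 41.454742431640625
side strips 1991 ((609.052490234375, 7.9042510986328125), (249.55674743652344, 257.50390625), 12.731683731079102) 0.13850142035855184
[[ 458.967    105.99121]
 [ 515.7171  -145.18143]
 [ 759.13794  -90.18271]
 [ 702.3879   160.98993]]
floor 0.12208568484428961
bowl 318 (623.27197265625, -338.2541198730469) 137.2093048095703
bowl 79 (578.3364868164062, -322.54461669921875) 40.43112564086914
[151 145 149] [93 96 93] [47 44 41] [150 142 145]
230 272 [0.5511 0.0833 0.1243]
255 285 [0.4968 0.0546 0.1223]
200 268 [0.619  0.0937 0.1211]
243 278 [0.5223 0.0698 0.1256]
240 445 [ 0.5523 -0.3281  0.0066]
218 445 [ 0.5944 -0.3146  0.0615]
262 443 [ 0.4987 -0.322   0.001 ]
225 340 [ 0.5632 -0.0639  0.1216]
185 343 [ 0.6412 -0.0687  0.1622]
240 426 [ 0.5486 -0.276   0.0256]
240 464 [ 0.5442 -0.3612  0.0498]
```

View pics/crop.png

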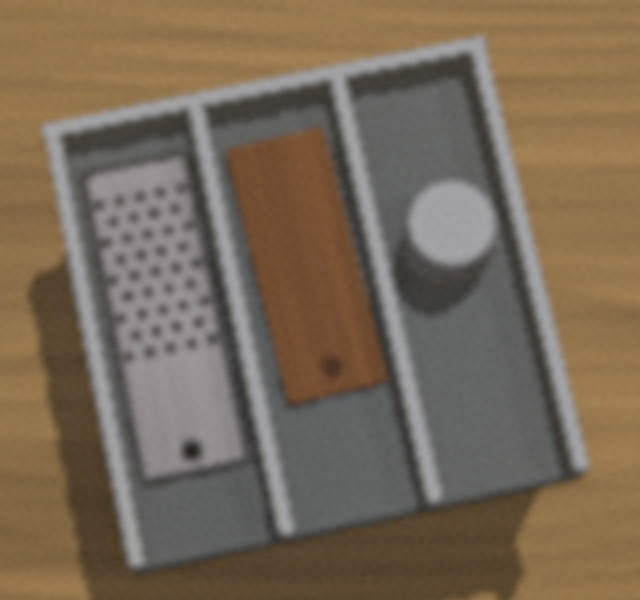

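```bash
cat > geo.py <<'E'
from h import *
O=np.array([.4865,-.0195]); a=.219; RX=np.array([[np.cos(a),np.sin(a)],[-np.sin(a),np.cos(a)]])
def sh(p): return (np.asarray(p)[...,:2]-O)@RX.T
def onplane(c,T,zp):  # all pixels to plane z=zp
    D=cloud(np.ones((480,640)),c,T)-T[:3,3]
    return T[:3,3]+D*((zp-T[2,3])/D[...,2])[...,None]
E
python3 - <<'E'
from geo import *
from scipy.optimize import least_squares
for n in('top','side'):
    z=np.load(n+'0.npz'); P=z['P']; im=z['im']; X,Y,Z=np.moveaxis(P,-1,0)
    c=vision.get_calibration(n);T=np.array(c['world_from_camera'])
    m=(abs(Z-.061)<.006)&(np.hypot(X-.555,Y+.32)<.075); q=P[m][:,:2]
    f=least_squares(lambda p:np.hypot(*(q-p[:2]).T)-p[2],[.555,-.32,.053],loss='soft_l1',f_scale=.002); print(n,'bowl',m.sum(),f.x,np.sqrt(np.mean(f.fun**2)))
    Q=onplane(c,T,.1225); S=sh(Q)
    g=im.astype(int)
    m=(S[...,0]>.004)&(S[...,0]<.235)&(S[...,1]>.048)&(S[...,1]<.112)&(g.mean(-1)>118)&(abs(Z-.123)<.008)
    m=cv2.morphologyEx(m.astype(np.uint8),cv2.MORPH_CLOSE,np.ones((5,5)))
    k,l,st,_=cv2.connectedComponentsWithStats(m); i=1+st[1:,4].argmax()
    r=cv2.minAreaRect((S[l==i]*1000).astype(np.float32)); print('grater shelf frame',r, O+RX.T@(np.array(r[0])/1000))
    h=(S[...,0]>.03)&(S[...,0]<.1)&(S[...,1]>.06)&(S[...,1]<.1)&(g.mean(-1)<75); print('hole',S[h].mean(0))
    m=(Z>.15)&(Y<-.3)&(X<.65)&(X>.2); print('tall',P[m].min(0),P[m].max(0)) if m.any() else 0
    m=(Z>.03)&(np.hypot(X-.43,Y+.43)<.08); print('black',P[m].mean(0),np.nanmax(P[m][:,2])) if m.any() else 0
E
```

```text
top bowl 331 [ 0.54334261 -0.31279449  0.05133942] 0.0017332078764583328
grater shelf frame ((134.20751953125, 80.18590545654297), (52.94001770019531, 172.7261962890625), 89.56244659423828) [0.60008132 0.08792775]
hole [0.05061668 0.07995814]
tall [ 0.20006288 -0.64953057  0.15006292] [ 0.38275925 -0.54529363  0.34923629]
black [ 0.40307385 -0.45179226  0.04975546] 0.0666571599873691
side bowl 207 [ 0.54511892 -0.3101814   0.05183216] 0.0032006741050185587
grater shelf frame ((129.20391845703125, 74.7764892578125), (40.443138122558594, 182.26048278808594), 89.7847671508789) [0.59637244 0.08156049]
hole [0.05440288 0.08070506]
tall [ 0.20000117 -0.72913615  0.15010177] [ 0.38139917 -0.54184443  0.5229941 ]
black [ 0.39750392 -0.43492307  0.0478805 ] 0.06697164896033392
```

>>> {"fn": "move_arm", "kwargs": {"steps": [[255,[0,0,-1],[0,0,0.102]],[255,[0,0,-1],[0,0,0]],[255,[0.7,-0.78,0],[0,0,0]],[255,[0.7,-0.78,0],[0,0,0]],[255,[0.7,-0.78,0],[0,0,0]],[255,[0.7,-0.78,0],[0,0,0]],[255,[0.7,-0.78,0],[0,0,0]],[255,[0.7,-0.78,0],[0,0,0]],[255,[0.7,-0.78,0],[0,0,0]],[255,[0.7,-0.78,0],[0,0,0]]], "force": 20}}

```text
t: 1.35
eef_pos: [0.4188, -0.2736, 0.3445]
tcp_rot: [-3.141, 0.0, 0.219]
force: [0.6, -0.0, 0.1]
finger_gap: 0.0006
gripper_force: 0.0
```

>>> {"fn": "move_arm", "kwargs": {"steps": [[255,[0.7,-0.78,0],[0,0,0]],[255,[0.7,-0.78,0],[0,0,0]],[255,[0.7,-0.78,0],[0,0,0]],[255,[0.7,-0.78,0],[0,0,0]],[255,[0.7,-0.78,0],[0,0,0]],[255,[0.7,-0.78,0],[0,0,0]],[255,[0.7,-0.78,0],[0,0,0]],[255,[0.7,-0.78,0],[0,0,0]],[255,[0,0,0],[0,0,0]]]}}

```text
t: 2.48
eef_pos: [0.6242, 0.0952, 0.3436]
tcp_rot: [-3.139, 0.001, 0.226]
force: [-1.0, -0.3, -0.2]
finger_gap: 0.0008
gripper_force: 0.0
```

Run:
```python
from geo import *
im,d,c,T=shot('wrist','w1.png'); P=cloud(d,c,T); np.savez('w1.npz',im=im,P=P,T=T)
Z=P[...,2]; print(np.nanpercentile(Z,[1,20,50,80,99])); print(monitor.get_state()['tcp_rot'])
```

```text
[-0.00234644 -0.00067282  0.00107894  0.41800577  0.44137913]
[-3.14055078e+00  1.50672558e-03  2.22382560e-01]
```

View pics/w1.png

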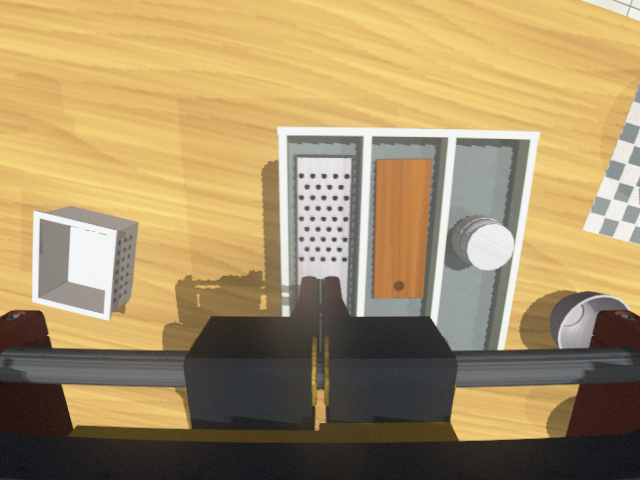

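The wrist view shows the closed fingers over the grater, whose teeth end is at (297–352,157). The board is beside it, the tin is at (490,245), and the bowl is on the right at (590,320).

Run:
```python
from geo import *
z=np.load('w1.npz'); im=z['im'];P=z['P'];T=z['T']; c=vision.get_calibration('wrist'); g=im.astype(int)
Z=P[...,2]
m=(abs(Z-.14)<.006); m[:, :270]=0; m[300:]=0; m[:,545:]=0
r=cv2.minAreaRect((P[m][:,:2]*1000).astype(np.float32)); print(np.median(Z[m]),r); print(cv2.boxPoints(r)); 
Q=onplane(c,T,.1235)
m=((g.mean(-1)>135)&(abs(Z-.123)<.007)).astype(np.uint8); m[:,:292]=0;m[:,358:]=0;m[275:]=0;m[:150]=0
m=cv2.morphologyEx(m,cv2.MORPH_CLOSE,np.ones((9,9)))
k,l,st,_=cv2.connectedComponentsWithStats(m); i=1+st[1:,4].argmax(); print(st[i])
S=sh(Q[l==i]); r=cv2.minAreaRect((S*1000).astype(np.float32)); print(r); print(cv2.boxPoints(r))
m=((g.mean(-1)<90)&(abs(Z-.123)<.009)).astype(np.uint8); m[:,:300]=0;m[:,350:]=0;m[275:]=0;m[:165]=0
print('holes',sh(Q[m>0]).min(0),sh(Q[m>0]).max(0)); print('tcp',sh(monitor.get_state()['eef_pos']))
```

```text
0.1394125701353967 ((645.6140747070312, 13.24951171875), (177.036376953125, 249.0015411376953), 12.58273983001709)
[[ 532.0995    115.47645 ]
 [ 586.34424  -127.54468 ]
 [ 759.12866   -88.977425]
 [ 704.8839    154.0437  ]]
[ 292  150   64  125 7301]
((163.642333984375, 79.06294250488281), (63.87269973754883, 130.7925262451172), 89.86919403076172)
[[ 98.173325  47.275978]
 [228.96552   46.97738 ]
 [229.11134  110.84991 ]
 [ 98.31915  111.148506]]
holes [0.11453098 0.05333946] [0.20536384 0.10195451]
tcp [0.15838045 0.07913327]
```

>>> {"fn": "move_arm", "kwargs": {"steps": [[255,[0,0,0.9],[0,0,0]],[255,[0,0,0.9],[0,0,0]],[255,[0,0,0.9],[0,0,0]],[255,[0,0,0.7],[0,0,0]],[255,[0,0,0.3],[0,0,0]],[255,[0,0,0],[0,0,0]],[255,[0,0,0],[0,0,0]]]}}

```text
t: 3.4
eef_pos: [0.6251, 0.09, 0.1614]
tcp_rot: [3.141, -0.003, 0.218]
force: [0.9, 0.4, 0.3]
finger_gap: 0.0005
gripper_force: 0.0
```

>>> {"fn": "move_arm", "kwargs": {"steps": [[255,[0,0,0.1],[0,0,0]],[255,[0,0,0.1],[0,0,0]],[255,[0,0,0.04],[0,0,0]],[255,[0,0,0],[0,0,0]],[255,[0,0,0],[0,0,0]]]}}

```text
t: 4.03
eef_pos: [0.6241, 0.0901, 0.1477]
tcp_rot: [3.142, -0.0, 0.219]
force: [1.0, -0.1, -1.1]
finger_gap: 0.0007
gripper_force: 0.0
```

>>> {"fn": "move_arm", "kwargs": {"steps": [[255,[0,0,0.03],[0,0,0]],[255,[0,0,0],[0,0,0]],[255,[0,0,0],[0,0,0]]]}}

```text
t: 4.4
eef_pos: [0.6241, 0.0901, 0.1462]
tcp_rot: [3.142, -0.0, 0.219]
force: [-0.2, -0.2, 0.7]
finger_gap: 0.0006
gripper_force: 0.0
```

>>> {"fn": "move_arm", "kwargs": {"steps": [[255,[0,0,0.03],[0,0,0]],[255,[0,0,0],[0,0,0]],[255,[0,0,0],[0,0,0]]]}}

```text
t: 4.78
eef_pos: [0.6243, 0.0901, 0.145]
tcp_rot: [3.142, -0.0, 0.219]
force: [-1.6, -0.7, 3.3]
finger_gap: 0.0006
gripper_force: 1.9
```

>>> {"fn": "move_arm", "kwargs": {"steps": [[255,[0,0,0.02],[0,0,0]],[255,[0,0,0],[0,0,0]],[255,[0,0,0],[0,0,0]]]}}

```text
t: 5.15
eef_pos: [0.6243, 0.0901, 0.1449]
tcp_rot: [3.141, -0.001, 0.219]
force: [-3.1, -1.0, 10.1]
finger_gap: 0.0007
gripper_force: 5.2
```

>>> {"fn": "move_arm", "kwargs": {"steps": [[255,[-0.05,0,-0.005],[0,0,0]],[255,[-0.1,0,0],[0,0,0]],[255,[-0.1,0,0],[0,0,0]],[255,[-0.1,0,0],[0,0,0]],[255,[-0.1,0,0],[0,0,0]],[255,[-0.1,0,0],[0,0,0]],[255,[-0.05,0,0],[0,0,0]],[255,[0,0,0],[0,0,0]]]}}

```text
t: 6.15
eef_pos: [0.5957, 0.0839, 0.1449]
tcp_rot: [-3.142, -0.003, 0.219]
force: [0.5, 0.0, 8.5]
finger_gap: 0.0005
gripper_force: 3.6
```

```bash
cat > g.py <<'E'
from geo import *
import sys
im,d,c,T=shot('side'); P=cloud(d,c,T); g=im.astype(int); Z=P[...,2]
Q=onplane(c,T,.1235); S=sh(Q)
m=(S[...,0]>-.12)&(S[...,0]<.12)&(S[...,1]>.04)&(S[...,1]<.112)&(g.mean(-1)<75)&(abs(Z-.1235)<.008)
h=S[m]; print('dark px',len(h)); 
k,l,st,ce=cv2.connectedComponentsWithStats(m.astype(np.uint8))
for i in range(1,k):
    if st[i,4]>4: print(st[i,4],S[l==i].mean(0).round(4))
s=monitor.get_state(); print('tcp',sh(s['eef_pos']),s['eef_pos'],s['force'])
if len(sys.argv)>1: cv2.imwrite('pics/'+sys.argv[1],cv2.resize(im[170:340,200:400,::-1],None,fx=4,fy=4)[:600])
E
python3 g.py
```

```text
dark px 113
60 [0.0461 0.0507]
6 [0.1091 0.0585]
10 [0.0272 0.0816]
7 [0.1179 0.0791]
tcp [0.12911775 0.07721512] [0.59575853 0.08392215 0.14495711] [ 1.3425468  -0.25379254  7.48905882]
```

>>> {"fn": "move_arm", "kwargs": {"steps": [[255,[-0.08,0,0],[0,0,0]],[255,[-0.14,0,0],[0,0,0]],[255,[-0.14,0,0],[0,0,0]],[255,[-0.14,0,0],[0,0,0]],[255,[-0.14,0,0],[0,0,0]],[255,[-0.14,0,0],[0,0,0]],[255,[-0.14,0,0],[0,0,0]],[255,[-0.14,0,0],[0,0,0]],[255,[-0.08,0,0],[0,0,0]],[255,[0,0,0],[0,0,0]]]}}

```text
t: 7.45
eef_pos: [0.54, 0.0715, 0.1449]
tcp_rot: [3.142, -0.003, 0.219]
force: [-0.1, 0.4, 8.6]
finger_gap: 0.0005
gripper_force: 4.1
```

```bash
python3 g.py s1.png
```

```text
dark px 153
14 [0.0101 0.052 ]
5 [-0.0142  0.0532]
11 [0.1126 0.0512]
11 [0.0944 0.0519]
8 [-0.0291  0.0814]
30 [0.0715 0.082 ]
5 [0.0287 0.0806]
8 [0.07   0.0934]
18 [-0.0199  0.11  ]
tcp [0.07194793 0.0772303 ] [0.53995091 0.07151662 0.14489362] [0.33067732 0.88800465 8.37686978]
```

View pics/s1.png

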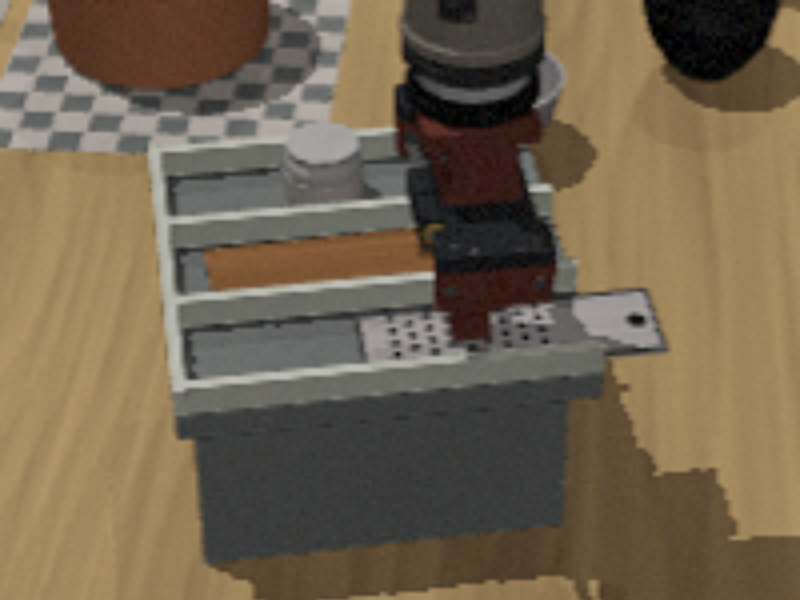

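The picture shows the handle hole at (635,320), sticking out past the shelf edge while the grater lies flat. It needs about 28 mm more.

>>> {"fn": "move_arm", "kwargs": {"steps": [[255,[-0.06,0,0],[0,0,0]],[255,[-0.1,0,0],[0,0,0]],[255,[-0.1,0,0],[0,0,0]],[255,[-0.1,0,0],[0,0,0]],[255,[-0.1,0,0],[0,0,0]],[255,[-0.06,0,0],[0,0,0]],[255,[0,0,0],[0,0,0]],[255,[0,0,0],[0,0,0]]]}}

```text
t: 8.5
eef_pos: [0.5149, 0.0659, 0.1449]
tcp_rot: [3.142, -0.003, 0.219]
force: [0.8, 0.1, 7.6]
finger_gap: 0.0006
gripper_force: 4.1
```

```bash
python3 g.py
```

```text
dark px 184
5 [-0.0392  0.0531]
43 [0.0897 0.0512]
7 [-0.0557  0.0814]
39 [0.0456 0.0844]
29 [-0.0345  0.1099]
tcp [0.04621423 0.07721011] [0.51483623 0.06590617 0.14488603] [0.41180194 1.27154417 8.46080215]
```

>>> {"fn": "move_arm", "kwargs": {"steps": [[255,[0,0,-0.1],[0,0,0]],[255,[0,0,-0.6],[0,0,0]],[255,[0,0,-0.8],[0,0,0]],[0,[0,0,-0.5],[0,0,0]],[0,[-0.6,-0.06,0],[0,0,0]],[0,[-0.6,0,0],[0,0,0]],[0,[-0.42,0,0],[0,0,0]],[0,[0,0,0],[0,0,0]],[0,[0,0,0],[0,0,0]]]}}

```text
t: 9.68
eef_pos: [0.4347, 0.051, 0.244]
tcp_rot: [-3.141, -0.0, 0.219]
force: [0.0, 0.9, 0.2]
finger_gap: 0.0567
gripper_force: 0.0
```

```bash
python3 - <<'E'
from geo import *
im,d,c,T=shot('wrist','w2.png'); P=cloud(d,c,T); np.savez('w2.npz',im=im,P=P,T=T)
s=monitor.get_state(); print(sh(s['eef_pos']),s['eef_pos'],s['tcp_rot'],s['finger_gap'])
m=(abs(P[...,2]-.1225)<.004)&(sh(P)[...,0]<-.005)&(sh(P)[...,0]>-.08)&(sh(P)[...,1]>.03)&(sh(P)[...,1]<.13)
print(m.sum()); S=sh(P[m]); print(S.min(0),S.max(0),cv2.minAreaRect((S*1000).astype(np.float32)))
E
python3 g.py
```

```text
[-0.03508847  0.080182  ] [0.43482978 0.05114377 0.24393983] [-3.14122204e+00 -4.01929490e-04  2.18753491e-01] 0.060986375087398806
6037
[-0.06782072  0.04927657] [-0.00501694  0.10893681] ((-36.33815383911133, 79.1148681640625), (59.553466796875, 62.773685455322266), 89.71636962890625)
dark px 183
87 [0.0582 0.0514]
6 [-0.0106  0.0527]
5 [-0.0392  0.0531]
7 [-0.0555  0.0819]
8 [-0.0298  0.1105]
8 [-0.0541  0.1105]
5 [-0.0092  0.1111]
tcp [-0.03508972  0.08022627] [0.43481895 0.05118671 0.24388053] [-0.35446395 -0.39510011  0.67227915]
```

View pics/w2.png

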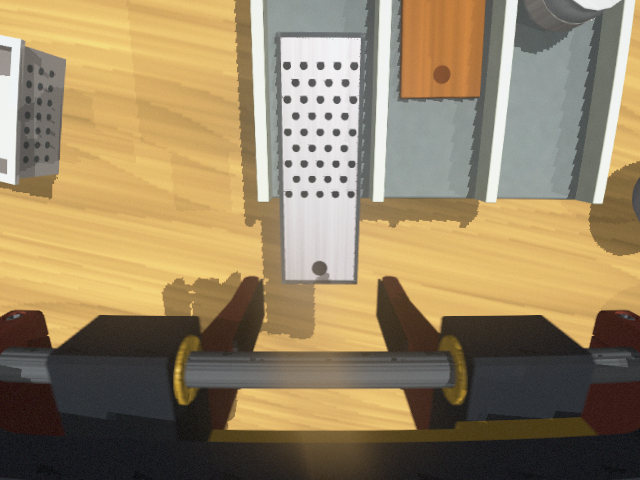

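The grater lies flat with its handle end at (320,282) between the opening fingers. It measures 60 mm wide, centred at shelf y = 0.079.

>>> {"fn": "move_arm", "kwargs": {"steps": [[0,[0,0.02,0],[0,0,0]],[0,[0,0,0],[0,0,0]],[0,[0,0,0],[0,0,0]],[0,[0,0,0.6],[0,0,0]],[0,[0,0,0.6],[0,0,0]],[0,[0,0,0.6],[0,0,0]],[0,[0,0,0.4],[0,0,0]],[0,[0,0,0.2],[0,0,0]],[0,[0,0,0],[0,0,0]],[0,[0,0,0],[0,0,0]]]}}

```text
t: 11.02
eef_pos: [0.4348, 0.0501, 0.1246]
tcp_rot: [3.141, -0.001, 0.219]
force: [0.1, 0.0, 0.3]
finger_gap: 0.0878
gripper_force: 0.0
```

>>> {"fn": "move_arm", "kwargs": {"steps": [[255,[0,0,0],[0,0,0]],[255,[0,0,0],[0,0,0]],[255,[0,0,0],[0,0,0]],[255,[0,0,0],[0,0,0]],[255,[0,0,0],[0,0,0]],[255,[0,0,0],[0,0,0]]], "force": 45}}

```text
t: 11.78
eef_pos: [0.4344, 0.0499, 0.124]
tcp_rot: [3.142, -0.0, 0.219]
force: [-0.8, -0.6, 1.2]
finger_gap: 0.0586
gripper_force: 45.0
```

>>> {"fn": "move_arm", "kwargs": {"steps": [[255,[0,0,-0.1],[0,0,0]],[255,[0,0,-0.2],[0,0,0]],[255,[0,0,-0.3],[0,0,0]],[255,[0,0,-0.5],[0,0,0]],[255,[0,0,-0.5],[0,0,0]],[255,[0,0,-0.4],[0,0,0]],[255,[0,0,0],[0,0,0]]]}}

```text
t: 12.65
eef_pos: [0.4353, 0.0502, 0.2259]
tcp_rot: [3.141, -0.004, 0.219]
force: [0.3, 0.0, -1.3]
finger_gap: 0.0583
gripper_force: 45.0
```

```bash
cat > gw.py <<'E'
from geo import *
# grater plane & extent in tool frame from the wrist camera
im,d,c,T=shot('wrist'); s=monitor.get_state(); P=cloud(d,c,T)
Rw=R.from_euler('xyz',s['tcp_rot']).as_matrix(); L=(P-s['eef_pos'])@Rw
m=(L[...,0]>.02)&(L[...,0]<.18)&(abs(L[...,1])<.05)&(abs(L[...,2])<.03)
q=L[m]; A=np.c_[q[:,:2],np.ones(len(q))]; k=np.linalg.lstsq(A,q[:,2],rcond=None)[0]; print('n',len(q),'plane slope x,y,off',k)
print('tool frame min/max',np.percentile(q,[.5,99.5],axis=0).round(4)); print(cv2.minAreaRect((q[:,:2]*1000).astype(np.float32)))
print(s['eef_pos'],s['tcp_rot'],s['t'])
E
python3 gw.py
```

```text
n 42415 plane slope x,y,off [ 0.01283316 -0.00012197  0.00073751]
tool frame min/max [[ 0.0207 -0.0292 -0.0003]
 [ 0.1256  0.0303  0.0038]]
((73.17884063720703, 0.4662017822265625), (60.766761779785156, 106.83052062988281), 89.48796844482422)
[0.43459993 0.04994421 0.22471949] [ 3.14105090e+00 -1.96314083e-03  2.18598917e-01] 12.7
```

Run:
```python
from geo import *
z=np.load('w2.npz'); im=z['im'];T=z['T']; c=vision.get_calibration('wrist'); S=sh(onplane(c,T,.1235)); g=im.astype(int).mean(-1)
m=(g<90); m[:,:284]=0; m[:,357:]=0; m[:55]=0; m[205:]=0
print('teeth',S[m].min(0),S[m].max(0))
for u in(300,320,340): 
    col=g[20:300,u]; print(S[34,u],S[282,u])
print(sh([.4344,.0499]))
```

```text
teeth [0.00232229 0.05355914] [0.09376709 0.10380918]
[0.11127578 0.09186908] [-0.06548042  0.0943641 ]
[0.11124342 0.07849724] [-0.06548227  0.07859838]
[0.11125941 0.06512565] [-0.06549562  0.06283303]
[-0.0357782   0.07906131]
```

>>> {"fn": "move_arm", "kwargs": {"steps": [[255,[-0.05,0.3,0],[0,0,0]],[255,[-0.1,0.7,0],[0,0,0]],[255,[-0.1,0.7,0],[0,0,0]],[255,[-0.1,0.7,0],[0,0,0]],[255,[-0.1,0.7,0],[0,0,0]],[255,[-0.05,0.4,0],[0,0,0]],[255,[0,0.1,0],[0,0,0]],[255,[0,0,0],[0,0,0]]]}}

```text
t: 13.7
eef_pos: [0.4486, -0.1306, 0.2234]
tcp_rot: [-3.141, 0.001, 0.219]
force: [-0.5, 0.3, -1.3]
finger_gap: 0.0588
gripper_force: 45.0
```

```bash
cat > b.py <<'E'
from geo import *
from scipy.optimize import least_squares
for n in('wrist','top'):
    im,d,c,T=shot(n); P=cloud(d,c,T); X,Y,Z=np.moveaxis(P,-1,0)
    m=(abs(Z-.06)<.005)&(np.hypot(X-.544,Y+.312)<.07); q=P[m][:,:2]
    if len(q)<30: print(n,'few',len(q)); continue
    f=least_squares(lambda p:np.hypot(*(q-p[:2]).T)-.053,[.544,-.312],loss='soft_l1',f_scale=.002); print(n,len(q),f.x,np.abs(f.fun).mean())
    ang=np.arctan2(*(q-f.x).T[::-1]); print('sectors',np.histogram(ang,8,(-np.pi,np.pi))[0])
s=monitor.get_state(); print(s['eef_pos'],s['tcp_rot'],s['t'])
E
python3 b.py; python3 gw.py
```

```text
wrist 2798 [ 0.5450325  -0.31263906] 0.0015334168965265395
sectors [342 459 498 444 303 266 264 222]
top 109 [ 0.54384767 -0.31125268] 0.001646260747051198
sectors [ 0 43 58  8  0  0  0  0]
[ 0.44879369 -0.13002474  0.22363777] [-3.14101631e+00  4.42035333e-04  2.20390680e-01] 13.8
n 42132 plane slope x,y,off [0.01543905 0.00094211 0.00205732]
tool frame min/max [[ 0.0207 -0.0292  0.0011]
 [ 0.1247  0.0303  0.0054]]
((72.78290557861328, 0.338043212890625), (60.94731521606445, 105.9263687133789), 89.55807495117188)
[ 0.44888937 -0.13003954  0.22375635] [-3.14119069e+00  1.96628568e-04  2.20571068e-01] 13.85
```

>>> {"fn": "move_arm", "kwargs": {"steps": [[255,[-0.05,0.3,0],[0,0.014,0]],[255,[-0.1,0.7,0],[0,0,0]],[255,[-0.1,0.7,0],[0,0,0]],[255,[-0.1,0.7,0],[0,0,0]],[255,[-0.1,0.7,0],[0,0,0]],[255,[-0.1,0.5,0],[0,0,0]],[255,[-0.05,0.3,0],[0,0,0]],[255,[0,0.08,0],[0,0,0]],[255,[0,0,0],[0,0,0]]]}}

```text
t: 14.98
eef_pos: [0.4632, -0.3309, 0.2235]
tcp_rot: [-3.141, -0.014, 0.22]
force: [0.2, 0.5, -1.7]
finger_gap: 0.0587
gripper_force: 45.0
```

```bash
python3 gw.py
```

```text
n 42129 plane slope x,y,off [0.01544522 0.00012613 0.00196793]
tool frame min/max [[ 0.0207 -0.0289  0.001 ]
 [ 0.1248  0.0306  0.0053]]
((72.845703125, 0.8105926513671875), (60.667388916015625, 106.06629943847656), 89.52714538574219)
[ 0.46316251 -0.33069468  0.22349437] [-3.1410161  -0.01409964  0.22032398] 15.025
```

>>> {"fn": "move_arm", "kwargs": {"steps": [[255,[-0.02,0,0.3],[0,0,0]],[255,[-0.02,0,0.6],[0,0,0]],[255,[0,0,0.6],[0,0,0]],[255,[0,0,0.6],[0,0,0]],[255,[0,0,0.4],[0,0,0]],[255,[0,0,0.3],[0,0,0]],[255,[0,0,0.1],[0,0,0]],[255,[0,0,0],[0,0,0]],[255,[0,0,0],[0,0,0]]]}}

```text
t: 16.15
eef_pos: [0.4634, -0.3322, 0.0793]
tcp_rot: [3.141, -0.015, 0.219]
force: [0.6, -0.2, -0.5]
finger_gap: 0.0588
gripper_force: 45.0
```

```bash
python3 gw.py
```

```text
n 49194 plane slope x,y,off [ 0.04086219 -0.0058518   0.0027676 ]
tool frame min/max [[ 0.0208 -0.0493  0.0011]
 [ 0.1248  0.0493  0.0293]]
((73.66203308105469, 0.006168365478515625), (99.99394226074219, 107.29508209228516), 89.9891128540039)
[ 0.46336059 -0.33227531  0.07930088] [ 3.14052748 -0.01506269  0.2186879 ] 16.2
```

Now I'll lower it the last 13 mm or so, watching the force.

>>> {"fn": "move_arm", "kwargs": {"steps": [[255,[0,0,0.08],[0,0,0]],[255,[0,0,0.06],[0,0,0]],[255,[0,0,0.04],[0,0,0]],[255,[0,0,0],[0,0,0]],[255,[0,0,0],[0,0,0]]]}}

```text
t: 16.82
eef_pos: [0.463, -0.3319, 0.0695]
tcp_rot: [-3.142, -0.014, 0.219]
force: [-0.1, 0.2, -0.0]
finger_gap: 0.0588
gripper_force: 45.0
```

>>> {"fn": "move_arm", "kwargs": {"steps": [[255,[0,0,0.03],[0,0,0]],[255,[0,0,0],[0,0,0]],[255,[0,0,0],[0,0,0]]]}}

```text
t: 17.2
eef_pos: [0.463, -0.332, 0.068]
tcp_rot: [3.142, -0.014, 0.219]
force: [0.3, -0.1, -2.0]
finger_gap: 0.0587
gripper_force: 45.0
```

>>> {"fn": "move_arm", "kwargs": {"steps": [[255,[0,0,0.03],[0,0,0]],[255,[0,0,0],[0,0,0]],[255,[0,0,0],[0,0,0]]]}}

```text
t: 17.58
eef_pos: [0.463, -0.3319, 0.0665]
tcp_rot: [3.142, -0.014, 0.219]
force: [-0.0, -0.4, -1.8]
finger_gap: 0.0587
gripper_force: 45.0
```

>>> {"fn": "move_arm", "kwargs": {"steps": [[255,[0,0,0.02],[0,0,0]],[255,[0,0,0],[0,0,0]],[255,[0,0,0],[0,0,0]]]}}

```text
t: 17.95
eef_pos: [0.4631, -0.332, 0.0656]
tcp_rot: [3.141, -0.014, 0.219]
force: [-0.1, -0.2, 1.1]
finger_gap: 0.0586
gripper_force: 45.0
```

>>> {"fn": "move_arm", "kwargs": {"steps": [[255,[0,0,0.01],[0,0,0]],[255,[0,0,0],[0,0,0]],[255,[0,0,0],[0,0,0]]]}}

```text
t: 18.32
eef_pos: [0.4631, -0.332, 0.0652]
tcp_rot: [3.141, -0.014, 0.219]
force: [-0.9, 0.5, 3.3]
finger_gap: 0.0588
gripper_force: 45.0
```

Run:
```python
from geo import *
im,d,c,T=shot('top','t2.png'); cv2.imwrite('pics/t2c.png',cv2.resize(im[160:330,370:570,::-1],None,fx=3,fy=3))
```

```text
(no output)
```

View pics/t2c.png

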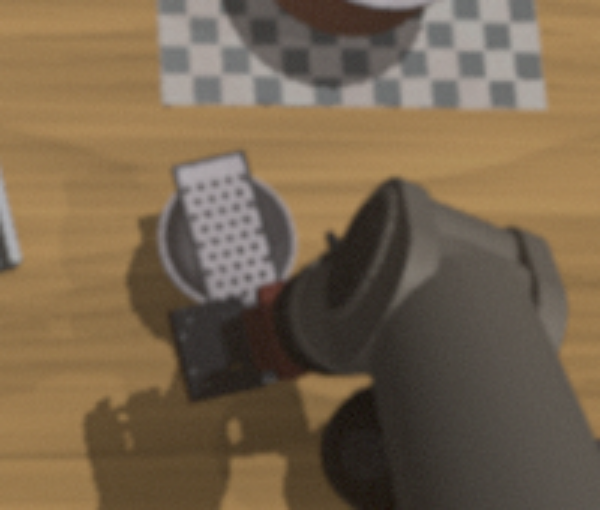

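The teeth are centred over the bowl, with the bowl centre near (228,238), and the grater is in contact with the rim at about 3 N. I'll release it now.

>>> {"fn": "move_arm", "kwargs": {"steps": [[255,[0,0,0],[0,0,0]],[255,[0,0,0],[0,0,0]]], "force": 4}}

```text
t: 18.62
eef_pos: [0.4631, -0.3319, 0.0649]
tcp_rot: [3.142, -0.014, 0.219]
force: [-1.1, -0.6, 1.4]
finger_gap: 0.0599
gripper_force: 4.0
```

>>> {"fn": "move_arm", "kwargs": {"steps": [[60,[0,0,0],[0,0,0]],[0,[0,0,0],[0,0,0]],[0,[0,0,0],[0,0,0]],[0,[0,0,0],[0,0,0]],[0,[0,0,0],[0,0,0]],[0,[0,0,0],[0,0,0]]]}}

```text
t: 19.38
eef_pos: [0.463, -0.3319, 0.065]
tcp_rot: [-3.142, -0.014, 0.219]
force: [0.7, -0.3, -1.1]
finger_gap: 0.0879
gripper_force: 0.0
```

>>> {"fn": "move_arm", "kwargs": {"steps": [[0,[0,0,-0.2],[0,0,0]],[0,[0,0,-0.5],[0,0,0]],[0,[0,0,-0.8],[0,0,0]],[0,[0,0,-0.8],[0,0,0]],[0,[0,0,-0.5],[0,0,0]],[0,[0,0,0],[0,0,0]],[0,[0,0,0],[0,0,0]]]}}

```text
t: 20.25
eef_pos: [0.4607, -0.3321, 0.2045]
tcp_rot: [-3.141, -0.013, 0.219]
force: [-0.5, -0.1, -0.5]
finger_gap: 0.088
gripper_force: 0.0
```

Run:
```python
from geo import *
from scipy.optimize import least_squares
im,d,c,T=shot('wrist','w3.png'); P=cloud(d,c,T); X,Y,Z=np.moveaxis(P,-1,0); g=im.astype(int).mean(-1)
u=np.array([np.cos(.219),np.sin(.219)]); B=(P[...,:2]-[.545,-.3125])@np.stack([u,[-u[1],u[0]]]).T
m=(abs(B[...,1])<.026)&(abs(B[...,0])<.06)&(abs(Z-.064)<.01); q=P[m]
k=np.linalg.lstsq(np.c_[q[:,:2],np.ones(len(q))],q[:,2],rcond=None)[0]; print('grater z',np.median(q[:,2]),'slopes',k[:2])
h=m&(g<100); print('teeth rel bowl0',B[h].min(0),B[h].max(0))
m2=(abs(Z-.061)<.005)&(abs(B[...,1])>.036)&(np.hypot(B[...,0],B[...,1])<.07); q=P[m2][:,:2]
f=least_squares(lambda p:np.hypot(*(q-p[:2]).T)-.053,[.545,-.3125],loss='soft_l1',f_scale=.002); print('bowl',len(q),f.x)
s=monitor.get_state(); print(s['eef_pos'],s['force'])
```

```text
grater z 0.06418077889903476 slopes [-0.00021498  0.00146054]
teeth rel bowl0 [-0.04609293 -0.02599907] [0.04574506 0.02361683]
bowl 1645 [ 0.54530283 -0.31410071]
[ 0.46047245 -0.3319506   0.20398196] [-0.30718385 -0.80868411 -0.50905769]
```

View pics/w3.png

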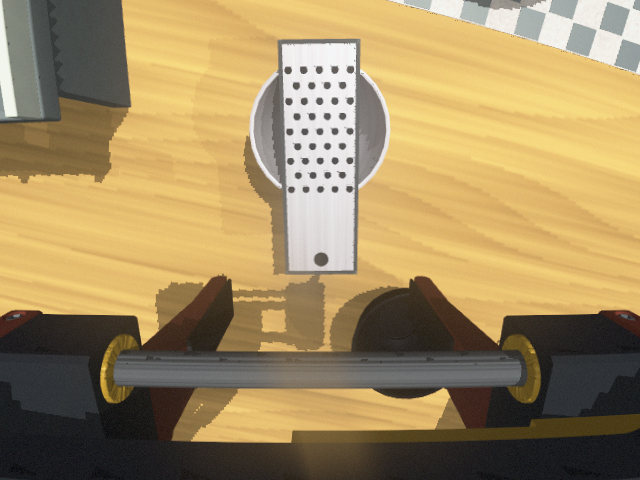

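The grater lies level across the bowl at (320,130), teeth centred to within about 2 mm, and the gripper is well clear of everything.

```bash
python3 -c "
from cell import workorder
print(workorder.close_job())"
```

```text
the job is handed in; nothing more can be done
None
```

The grater lies level, teeth up, across the rim of the steel bowl with its toothed part centred to within about 2 mm. The gripper is open and clear, and I handed the job in at about 20 s; no verdict came back.

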